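# Unlock the sample cage and hold its gate open

## Robot

A 6-joint arm with a two-finger parallel gripper is mounted at the origin on the work surface. World frame = base frame: x ahead of the robot, y to its left, z up, the work surface at z = 0. Lengths are in m, angles in rad, forces in N, time in s.
With the tool pointing down it reaches from about 0.325 to 0.85 m from the base axis. Payload 15.5 kg.
Tool frame: the origin (TCP) lies on the centre line of the jaws, within the pads' length; the fingertips stand 25 mm ahead of it and the grasp point (between the pads) lies 6 mm ahead of it; z points along the fingers, y is the line along which they close (so a half turn about z gives the same grasp; the last joint's range is limited). The gripper opens to 91 mm and grips with 3 to 60 N. Pads are 32 mm wide; open, the fingers measure 118 mm over their backs; the gripper's body (76 mm by 178 mm) begins 60 mm behind the grasp point.
Start: joints at [1.165, 0.494, 1.345, -0, 1.302, -0.096], TCP at [0.191, 0.595, 0.239] pointing down, gripper open.
Joint ranges: [-2.91, 2.91], [-0.82, 2.16], [0.22, 2.67], [-1.22, 4.37], [0.12, 2.79], [-3.08, 3.08]. Speed limits (rad/s): [1.89, 1.89, 2.57, 3.01, 3.01, 3.01].

## Interface

Orientations are given as [roll, pitch, yaw] about the fixed x, y, z axes, in that order (R = Rz(yaw) Ry(pitch) Rx(roll)).
In Python, from station import manip, claw, kin, eyes, status gives the robot as it stands. Calls block until the motion is done:
- manip.move_pose(position, orientation): joint-space move of the TCP to a pose.
- manip.servo_line(position, rot=None, rate=0.15, max_force=None): straight line of the TCP; rot=None keeps the orientation; rate is the mean speed in m/s. With max_force (N) it stops when the force on the tool has changed by that much, and returns True; else False.
- manip.set_joints(angles): joint-space move.
- claw.move_gripper(opening, effort=None): opening from 0.0 (shut) to 1.0 (fully open); effort is the grip in N (None keeps the last); returns when the fingers have stopped.
- manip.sleep(seconds).
- kin.solve_ik(position, orientation): joint angles nearest the present ones, or None.
- eyes.snapshot(name): name is "side" or "top"; returns a dict with "frame" (400x640x3 uint8, blue, green, red), "z_map" (400x640 float32, m along the optical axis (not along the pixel's ray), 0 where there is no reading), "fx", "fy", "cx", "cy" (pixels), "extrinsics" (4x4, takes a point from camera to world coordinates). Camera axes: x right, y down, z forward; pixel columns grow to the right and rows downward; lengths in m; the calibration is good to about 2 mm. A picture is of the moment at which its call begins.
A pose or a line that the arm cannot do raises manip.IKError and nothing moves.
- manip.job_done(): hands the job in; it is judged then, once.
Readings, each from a call of its own:
- status.get_t(): time.
- status.get_qpos(): joint angles.
- status.get_qvel(): joint speeds.
- status.get_tau(): joint torques, N m.
- status.get_tcp_pos(): TCP position.
- status.get_tcp_rot(): TCP orientation.
- status.get_force(): force on the tool from outside, world axes, zero at the start.
- status.get_torque(): the same for the moment, N m.
- status.get_finger_gap(): opening from 0.0 (shut) to 1.0 (fully open).
- status.get_gripper_force(): force on a finger pad.
Only numpy, scipy, OpenCV 4.12 (cv2) and the standard library are available. Lean on these libraries where they do the work, as an engineer would, in place of code of your own. Each camera call takes 0.05 s, during which the arm holds its last target. There are 200 camera calls.

## Task

Open the sample cage for a colleague: lift the locking link up off its two posts and leave it in the white tray, then squeeze the tall catch fully together, and only after that the short one. Then swing the gate by its post past its detent until it stands wide open, nearly square to the cage front, and finish while still holding it there with the gripper, because a spring pulls it shut; leave everything else where it stands.

Things in the scene. Friction and masses are not known exactly. Their poses are not given: they have to be found in the camera images.
- cage: fixed aluminium sample cage, 340 mm wide (y), 190 deep (x), 100 high, open on top, gate on its front (-x side). Origin: on the table under the middle of its front top beam; x to the cage's back, y along the beam to the gate's hinge, z up. The beam is 36 mm deep, centred on x = 0, top 100 mm above the table. The catches sit on it at y = +70 and -15 mm; which is where varies
- fixed_post (a point): middle of the fixed steel post on the cage's jamb, 10 mm across, from 100 to 140 mm above the table; the point is 120 mm above the table
- gate (a joint): opening angle of the barred gate, rad: 0 closed, grows as its free end swings out to the cage's -x side (clockwise from above), hard stop at 1.55. A spring pulls it shut: about 1 N at its post near closed, 2.5 N wide open. A sprung detent between about 0.5 and 1.0 rad takes up to about 10 N at the post. Wide means beyond 1.25; aim for 1.4
- gate_hinge (a point): point on the gate's vertical hinge axis, 124 mm above the table (at (-35, +140) mm in the cage frame); fixed, with the cage's axes
- gate_post (a point): point on the steel post on the gate near its free end, the handle to swing it by, 215 mm from the hinge axis: 10 mm across, from 100 to 140 mm above the table; the point is 124 mm above the table. Its axes turn with the gate: y along the gate to the hinge, x through the gate (into the cage when closed). Closed, it stands 60 mm from the fixed post
- link_tab (a point): pinch point on the steel locking link: a flat loop (94 mm along its y, 34 along x, 10 thick) lying round gate post and fixed post. From its middle an upright tab, 28 mm wide (y), 10 thick (x), rises to 72 mm above the underside; the point is on it 56 mm above the underside, which starts 100 mm above the table. It must rise 40 mm to clear the posts. 0.12 kg
- tray: fixed white tray, 130 (x) x 160 (y) x 30 mm high with 4 mm walls and floor; origin under its centre. The link lies anywhere in it
- tall_mid (a point): middle of the tall catch, 46 mm above the beam; axes as the cage's. Two upright black jaws rise 62 mm above the beam, each 8 mm thick (y), 30 wide (x); outer faces 44 mm apart along y at rest, 26 when fully squeezed. Each jaw slides 9 mm inwards at about 4 N, stays where it is left, and its hook holds the gate until it has moved 6 mm
- short_mid (a point): middle of the short catch, 26 mm above the beam (126 mm above the table); the same as the tall catch except that its jaws rise only 36 mm above the beam and are 16 mm wide (x)
- tall_l (a joint): inward travel of the tall catch's jaw on its +y side, m: 0 at rest, 0.009 fully squeezed
- tall_r (a joint): the same for its jaw on the -y side
- short_l (a joint): inward travel of the short catch's jaw on its +y side, m: 0 at rest, 0.009 fully squeezed
- short_r (a joint): the same for its jaw on the -y side
- cryobox_a: a 79 x 79 x 52 mm cardboard sample box standing inside the cage; a bystander, leave it (origin under its centre)
- cryobox_b: the other such sample box inside the cage; a bystander, leave it (origin under its centre)
- tube_rack: yellow tube rack, 70 x 170 x 38 mm; a bystander, leave it (origin under its centre)
- tip_box: purple pipette tip box, 85 x 120 x 54 mm; a bystander, leave it (origin under its centre)
- beaker: orange plastic beaker, 80 mm across, 110 mm high; a bystander, leave it (origin under its centre)
- jar: glass jar with a metal cap, 72 mm across, 110 mm high; a bystander, leave it (origin under its centre)
- media_bottle: glass bottle with a blue cap, 66 mm across, 160 mm high; a bystander, leave it (origin under its centre)
Things that resemble listed ones, but are neither listed nor needed, are in the scene too. Leave any green or purple look-alike of the part that bears link_tab alone.

How it is judged:
On the way, in this order (a step that is already met when the one before it is completed fails the run):
1. the link is lifted up clear of both posts (z of link_tab in the frame of cage above 0.2 m), for 0.1 s.
2. the link lies in the tray, let go (x of link_tab in the frame of tray between -0.06 and 0.06 m and y of link_tab in the frame of tray between -0.075 and 0.075 m and z of link_tab in the frame of tray below 0.075 m and contact force between the fingers and link below 0.1 N and linear speed of link below 0.05 m/s), for 0.2 s.
3. the tall catch is squeezed together, the short one not yet (value of joint each of tall_l, tall_r above 0.0065 m and value of joint any of short_l, short_r below 0.005 m), for 0.1 s.
4. the short catch is squeezed together (value of joint each of short_l, short_r above 0.0065 m), for 0.1 s.
5. the gate is swung past its detent (value of joint gate above 1.02 rad), for 0.1 s.
At the end, for the whole second after the job is handed in: the gate stands still, open beyond 1.25 rad, held by the fingers with at least 0.5 N; all four catch jaws are still in by at least 6.5 mm; the link lies at rest in the tray, its tab point within the tray's walls and less than 75 mm above the table (all of step 4 and value of joint gate above 1.25 rad and velocity of joint gate between -0.1 and 0.1 rad/s and contact force between the fingers and gate above 0.5 N and x of link_tab in the frame of tray between -0.06 and 0.06 m and y of link_tab in the frame of tray between -0.075 and 0.075 m and z of link_tab in the frame of tray below 0.075 m and linear speed of link below 0.05 m/s and value of joint each of tall_l, tall_r above 0.0065 m); the arm keeps its last pose, push and grip.
It fails at once if the short catch is squeezed before the tall one (value of joint each of short_l, short_r above 0.0065 m and value of joint any of tall_l, tall_r below 0.006 m).
It fails at once if a bystander is moved more than 25 mm (distance of any of cryobox_a, cryobox_b, tube_rack, tip_box, beaker, jar, media_bottle from where it was at the start of the episode above 0.025 m).
It also fails if it takes over 72 s, if anything falls off the work surface, if the arm or the gripper's body presses on something with over 40 N, if the wrist force passes 120 N, or if a joint passes its speed limit or range.

## Working session

There is one attempt and no reset: what is moved stays moved. The work goes in short steps, each a Python script; the robot and the scene stay as the last script left them, time stands still between calls to the robot, and variables do not carry over. Pictures are saved under pics/ and viewed, at most 10 in all, crops included, and the job is handed in when it is done.

```bash
mkdir -p pics; ls; python3 - <<'E'
from station import manip, claw, kin, eyes, status
import cv2,numpy as np
for n in("top","side"):
    s=eyes.snapshot(n); cv2.imwrite(f"pics/{n}0.png",s["frame"]); np.savez(f"{n}0.npz",**s)
    print(n,s["fx"],s["cx"],s["cy"],np.round(s["extrinsics"],3).tolist())
print(status.get_t(),status.get_tcp_rot())
E
```

```text
pics
top 366.90262259505823 324.26591361355855 205.21324235428625 [[0.015, -0.997, 0.075, 0.477], [-1.0, -0.015, 0.007, -0.024], [-0.006, -0.075, -0.997, 1.199], [0.0, 0.0, 0.0, 1.0]]
side 390.8721240978366 316.84311288126236 208.14873298339467 [[0.956, -0.202, 0.211, 0.274], [-0.292, -0.616, 0.732, -0.951], [-0.018, -0.761, -0.648, 0.947], [0.0, 0.0, 0.0, 1.0]]
0.1 [-3.14054276e+00 -9.40096087e-05  2.83081433e+00]
```

View pics/top0.png

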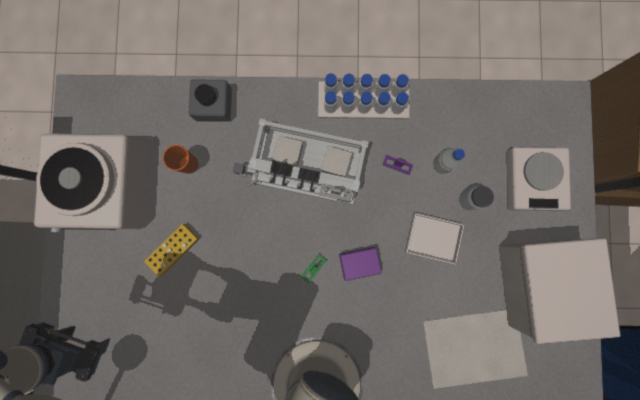

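View pics/side0.png

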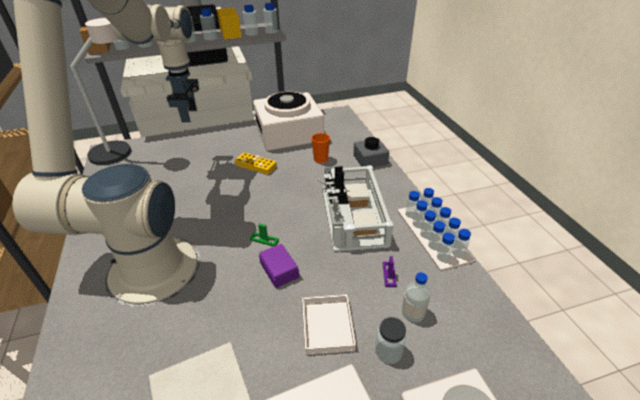

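The top view shows the cage around (310,160) with its front beam running from (250,175) to (355,195), and the white tray at (435,238). The green link at (315,266) and the purple one at (398,164) are look-alikes. The steel link should be near (340,187). I'll enlarge both views to confirm.

```bash
python3 - <<'E'
import cv2,numpy as np
t=np.load("top0.npz")["frame"][110:215,225:385]; s=np.load("side0.npz")["frame"][155:255,305:405]
a=cv2.resize(t,(800,525),interpolation=cv2.INTER_CUBIC); cv2.imwrite("pics/ctop.png",a)
cv2.imwrite("pics/cside.png",cv2.resize(s,(600,600),interpolation=cv2.INTER_CUBIC))
E
```

```text
(no output)
```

View pics/ctop.png

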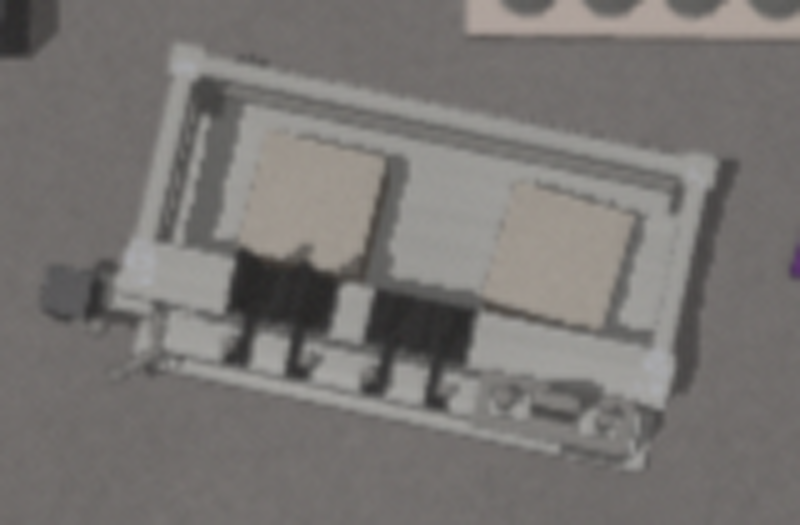

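View pics/cside.png

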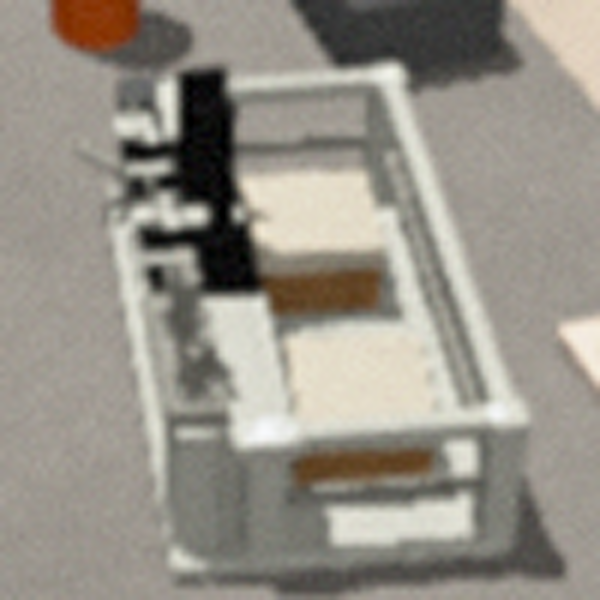

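Top crop: black catch A is at about (285,295) and catch B at about (420,325). The steel link has its gate-post ring at (505,400), tab at (555,402) and fixed-post ring at (612,420). It is grey and lies round the two posts, so it is the one meant. Green (315,266) and purple (398,164) are look-alikes. Next I'll use depth to get heights and positions.

```bash
cat > geo.py <<'E'
import cv2,numpy as np
def cloud(s):
    v,u=np.mgrid[:400,:640]; z=s["z_map"]; E=s["extrinsics"]
    P=np.stack([(u-s["cx"])/s["fx"]*z,(v-s["cy"])/s["fy"]*z,z],-1)@E[:3,:3].T+E[:3,3]
    P[z==0]=np.nan; return P
E
python3 - <<'E'
from geo import *
for n in("top","side"):
    s=np.load(n+"0.npz"); P=cloud(s); f=s["frame"].astype(int); X,Y,Z=P[...,0],P[...,1],P[...,2]
    roi=(X>.3)&(X<.9)&(Y>-.2)&(Y<.25)
    print(n,"table z",np.nanmedian(Z[roi&(Z<.03)]))
    rim=roi&(Z>.09)&(Z<.108)&(f.min(-1)>110)
    r=cv2.minAreaRect(P[rim][:,:2].astype(np.float32)); print("rim",r,rim.sum(),np.median(Z[rim]))
    print(cv2.boxPoints(r).round(3).tolist())
    blk=roi&(f.max(-1)<45)&(Z>.105)
    k,l,st,c=cv2.connectedComponentsWithStats(blk.astype(np.uint8))
    for i in range(1,k):
        if st[i,4]>8:
            q=P[l==i]; hi=q[q[:,2]>np.percentile(q[:,2],98)-.012]; print("blk",c[i].round(),st[i,4],"zmax",q[:,2].max().round(3),"hi",hi.mean(0).round(3),len(hi), "bb",q.min(0).round(3),q.max(0).round(3))
    # link tab: above 150mm, not black, lower Y
    tab=roi&(Z>.15)&(Z<.2)&(f.max(-1)>=45)
    k,l,st,c=cv2.connectedComponentsWithStats(tab.astype(np.uint8))
    for i in range(1,k): 
        if st[i,4]>2:print("hi",c[i].round(),st[i,4],P[l==i].mean(0).round(3),P[l==i].min(0).round(3),P[l==i].max(0).round(3))
    g=f.min(-1)>140
    tr=(X>.2)&(X<.6)&(Y>-.45)&(Y<-.1)&(Z<.06)&g
    k,l,st,c=cv2.connectedComponentsWithStats(tr.astype(np.uint8))
    for i in range(1,k):
        if st[i,4]>300:
            q=P[l==i]; q=q[~np.isnan(q[:,0])]; r=cv2.minAreaRect(q[:,:2].astype(np.float32)); print("tray?",c[i].round(),st[i,4],r,np.percentile(q[:,2],[5,50,98]).round(3))
E
```

```text
top table z 0.0012597380310985784
rim ((0.7630383968353271, 0.023905158042907715), (0.3422536551952362, 0.32614803314208984), 77.55827331542969) 1966 0.10081073731896484
[[0.5669999718666077, -0.1080000028014183], [0.8849999904632568, -0.17800000309944153], [0.9589999914169312, 0.15600000321865082], [0.640999972820282, 0.22599999606609344]]
blk [275. 167.] 37 zmax 0.164 hi [0.664 0.131 0.158] 12 bb [0.655 0.122 0.105] [0.681 0.135 0.164]
blk [287. 170.] 31 zmax 0.162 hi [0.659 0.094 0.156] 7 bb [0.648 0.088 0.106] [0.675 0.101 0.162]
hi [273. 164.] 24 [0.672 0.132 0.162] [0.656 0.126 0.156] [0.683 0.137 0.167]
hi [285. 167.] 29 [0.663 0.097 0.162] [0.649 0.091 0.151] [0.677 0.104 0.167]
hi [336. 190.] 42 [ 0.597 -0.049  0.171] [ 0.591 -0.061  0.154] [ 0.604 -0.035  0.176]
tray? [433. 237.] 1596 ((0.46916496753692627, -0.36796706914901733), (0.1546700894832611, 0.11553409695625305), 76.85926055908203) [0.001 0.005 0.026]
side table z -0.0012966763691607541
rim ((0.7572532296180725, 0.01807379722595215), (0.35381853580474854, 0.31836840510368347), 77.01005554199219) 1020 0.09784354457046296
[[0.5619999766349792, -0.11900000274181366], [0.8730000257492065, -0.1899999976158142], [0.9520000219345093, 0.1550000011920929], [0.6420000195503235, 0.22599999606609344]]
blk [339. 183.] 252 zmax 0.162 hi [0.664 0.109 0.155] 48 bb [0.609 0.004 0.105] [0.68  0.142 0.162]
hi [334. 168.] 5 [0.656 0.132 0.158] [0.654 0.129 0.153] [0.658 0.135 0.163]
hi [342. 168.] 4 [0.682 0.129 0.155] [0.682 0.126 0.151] [0.682 0.136 0.159]
hi [335. 174.] 3 [0.647 0.101 0.154] [0.646 0.097 0.152] [0.648 0.103 0.157]
hi [335. 202.] 37 [ 0.594 -0.056  0.164] [ 0.59  -0.066  0.151] [ 0.601 -0.037  0.173]
tray? [293. 316.] 11700 ((0.3999635875225067, -0.27498018741607666), (0.3998164236545563, 0.3498837351799011), 0.008523850701749325) [-0.004 -0.001  0.026]
```

The numbers agree with the description:
- **Tall catch:** its jaw tops are at 162 mm and 36 mm apart (centres), with its middle at about (0.667, 0.114). That puts it at y=+70.
- **Link tab:** about (0.596, -0.051), 0.180 m from the tall catch against 0.1785 m expected.
- **Cage:** yaw about -12.3°, origin about (0.652, 0.045).
- **Tray:** (0.469, -0.368), yaw about -13°.

I'll go for the link now.

```bash
cat > h.py <<'E'
from station import manip, claw, kin, eyes, status
import numpy as np
Y=np.radians(-12.3); O=np.array([.652,.0455])
def W(x,y): return O+np.array([np.cos(Y)*x-np.sin(Y)*y,np.sin(Y)*x+np.cos(Y)*y])
def T(xy,z): return [float(xy[0]),float(xy[1]),float(z)+.006]   # grasp point -> TCP
def rot(yaw): return [np.pi,0.,float(yaw)]
YX=Y+np.pi/2   # closes along cage x
YY=Y+np.pi     # closes along cage y
def rep(m): print(m,"t",round(status.get_t(),2),"tcp",np.round(status.get_tcp_pos(),4),"gap mm",round(status.get_finger_gap()*91,1),"F",np.round(status.get_force(),1),"g",np.round(status.get_gripper_force(),1))
E
python3 - <<'E'
from h import *
tab=W(-.035,-.105); print(tab)
manip.move_pose(T(tab,.26),rot(YX)); rep("above")
c=manip.servo_line(T(tab,.156),rate=.12,max_force=8); rep(c)
claw.move_gripper(0.0,effort=25); rep("grip")
c=manip.servo_line(T(tab,.19),rate=.08,max_force=15); rep(c)
import cv2; s=eyes.snapshot("side"); cv2.imwrite("pics/s1.png",cv2.resize(s["frame"][60:280,220:480],(780,660))[:600])
E
```

```text
[ 0.59543521 -0.04963372]
above t 2.79 tcp [ 0.5955 -0.0489  0.266 ] gap mm 90.8 F [ 0.2 -0.6 -0.3] g 0.0
False t 3.81 tcp [ 0.5959 -0.0497  0.1627] gap mm 91.2 F [ 0.9  1.1 -0.5] g 0.0
grip t 5.02 tcp [ 0.5955 -0.0496  0.162 ] gap mm 9.7 F [ 0.2  1.4 -0.3] g 25.0
False t 5.59 tcp [ 0.5953 -0.0496  0.196 ] gap mm 10.3 F [-0.  -0.3 -1.2] g 25.0
```

The tab is gripped (10 mm gap, and the added weight is about the link's). I'll lift it clear and carry it to the tray.

```bash
python3 - <<'E'
from h import *
import cv2
tab=W(-.035,-.105); tr=np.array([.469,-.368])
manip.servo_line(T(tab,.27),rate=.12); manip.sleep(.15); rep("up")
manip.move_pose(T(tr,.25),rot(YX)); rep("over tray")
manip.servo_line(T(tr,.085),rate=.15)
c=manip.servo_line(T(tr,.057),rate=.04,max_force=4); rep(c)
claw.move_gripper(.45); manip.sleep(.3); rep("open")
manip.servo_line(T(tr,.25),rate=.2)
tall=W(0,.07); manip.move_pose(T(tall,.26),rot(YY)); rep("above tall")
s=eyes.snapshot("side"); np.savez("side1.npz",**s); t=eyes.snapshot("top")
cv2.imwrite("pics/s2.png",np.hstack([cv2.resize(s["frame"][130:360,270:440],(444,600)),cv2.resize(t["frame"][190:275,400:470],(350,600))]))
E
```

```text
up t 6.61 tcp [ 0.5951 -0.0496  0.2751] gap mm 9.9 F [-0.4  0.3 -1.7] g 25.0
over tray t 7.9 tcp [ 0.4696 -0.3671  0.256 ] gap mm 9.6 F [-0.6  0.7 -0.9] g 25.0
True t 9.76 tcp [ 0.4687 -0.3677  0.0653] gap mm 9.7 F [ 1.1 -0.9  0.3] g 25.0
open t 10.71 tcp [ 0.4686 -0.3676  0.0656] gap mm 41.1 F [-0.6 -0.8  0.5] g 0.0
above tall t 13.69 tcp [0.667  0.1128 0.266 ] gap mm 40.9 F [0.6 0.9 0.1] g 0.0
```

View pics/s2.png

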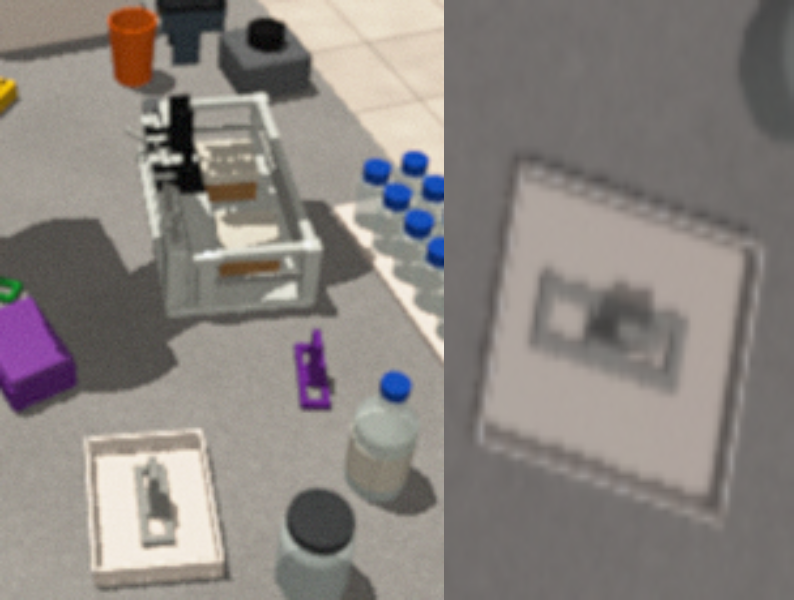

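The link stands upright in the middle of the tray (left panel about (155,500), right panel about (610,325)). Next is the tall catch, starting with a light probing touch.

```bash
python3 - <<'E'
from h import *
tall=W(0,.07)
claw.move_gripper(.72); 
c=manip.servo_line(T(tall,.146),rate=.12,max_force=8); rep(c)
claw.move_gripper(0.0,effort=3); rep("probe"); print("F along cage y", status.get_force()[:2]@np.array([-np.sin(Y),np.cos(Y)]))
E
```

```text
False t 15.46 tcp [0.6674 0.114  0.1528] gap mm 65.1 F [-0.  -0.5 -0.2] g 0.0
probe t 15.94 tcp [0.6672 0.1141 0.1525] gap mm 41.5 F [0.4 2.1 4.1] g 3.0
F along cage y 2.1770412508065085
```

```bash
python3 - <<'E'
from h import *
tall=W(0,.07); sh=W(0,-.015)
claw.move_gripper(0.0,effort=30); manip.sleep(.3); rep("tall")
print("Fy", status.get_force()[:2]@np.array([-np.sin(Y),np.cos(Y)]))
claw.move_gripper(.72); manip.servo_line(T(tall,.21),rate=.15)
manip.servo_line(T(sh,.21),rate=.15)
c=manip.servo_line(T(sh,.126),rate=.12,max_force=8); rep(c)
claw.move_gripper(0.0,effort=3); rep("probe short"); print("Fy", status.get_force()[:2]@np.array([-np.sin(Y),np.cos(Y)]))
E
```

```text
tall t 16.55 tcp [0.6675 0.1151 0.1528] gap mm 24.6 F [0.2 9.5 8.1] g 30.1
Fy 9.31284181821494
False t 19.47 tcp [0.6493 0.031  0.1327] gap mm 65.7 F [0.5 0.3 0.3] g 0.0
probe short t 19.96 tcp [0.6491 0.031  0.1325] gap mm 41.1 F [1.3 2.4 4. ] g 3.0
Fy 2.593706723097815
```

```bash
python3 - <<'E'
from h import *
import cv2
sh=W(0,-.015); p=W(-.035,-.075); print("post",p)
claw.move_gripper(0.0,effort=30); manip.sleep(.3); rep("short")
claw.move_gripper(.72); manip.servo_line(T(sh,.23),rate=.15)
manip.move_pose(T(p,.23),rot(YX)); rep("above post")
manip.servo_line(T(p+[-.15,-.1],.3),rate=.25)
t=eyes.snapshot("top"); cv2.imwrite("pics/t3.png",cv2.resize(t["frame"][110:215,225:385],(800,525),interpolation=cv2.INTER_CUBIC))
E
```

```text
post [ 0.60182613 -0.02032235]
short t 20.55 tcp [0.6495 0.0322 0.1326] gap mm 25.0 F [ 1.2 11.3  7.1] g 30.0
above post t 23.54 tcp [ 0.6018 -0.0202  0.2357] gap mm 65.6 F [-0.6 -0.1  0.1] g 0.0
```

View pics/t3.png

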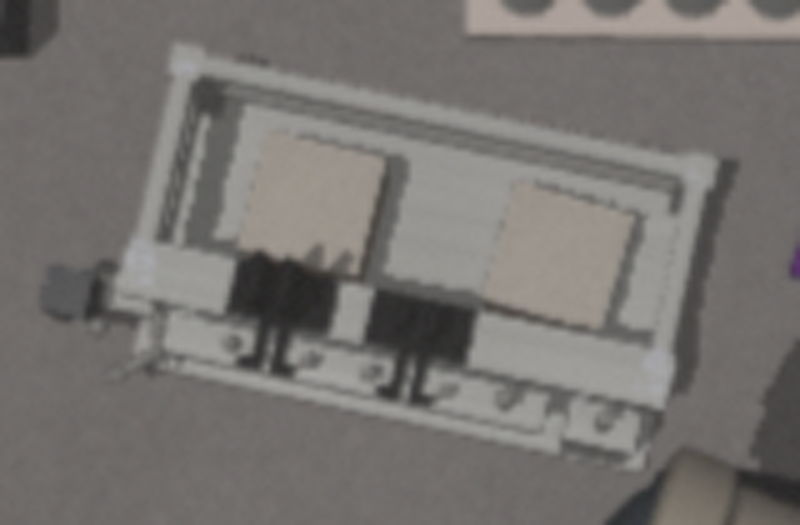

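Both catches are squeezed together: the hooks at (262,360)/(283,365) and (395,390)/(422,395) are drawn in. The gate post is at (507,397) and the fixed post at (607,420). I'll grasp the gate post and swing it in small arcs.

```bash
cat >> h.py <<'E'
O=O+.001*np.array([-np.sin(Y),np.cos(Y)])
H=W(-.035,.14)
def gp(th,r=.215):
    a=Y-np.pi/2-th; return H+r*np.array([np.cos(a),np.sin(a)])
E
python3 - <<'E'
from h import *
print("H",H,gp(0),gp(1.4), [kin.solve_ik(T(gp(t),.128),rot(YX-t)) is not None for t in (0,.4,.8,1.2,1.42)])
manip.servo_line(T(gp(0),.23),rate=.25)
c=manip.servo_line(T(gp(0),.128),rate=.12,max_force=8); rep(c)
claw.move_gripper(0.0,effort=50); rep("grip")
for th in (.1,.2,.3):
    manip.servo_line(T(gp(th),.128),rot=rot(YX-th),rate=.08); rep(th)
E
```

```text
H [0.64784069 0.19071949] [ 0.60203916 -0.01934531] [0.43304763 0.20015048] [True, True, True, True, True]
False t 26.44 tcp [ 0.6024 -0.0195  0.1348] gap mm 65.5 F [ 0.3 -0.4  0. ] g 0.0
grip t 27.35 tcp [ 0.6021 -0.0194  0.134 ] gap mm 8.8 F [ 0.3 -0.9 -0.6] g 50.0
0.1 t 27.77 tcp [ 0.5814 -0.0139  0.134 ] gap mm 8.8 F [ 0.1 -2.6 -1.3] g 50.0
0.2 t 28.18 tcp [ 0.5616 -0.0064  0.134 ] gap mm 8.5 F [-2.  -5.6 -0.2] g 50.0
0.3 t 28.6 tcp [0.5423 0.0031 0.134 ] gap mm 8.7 F [-1.8 -6.2  1.3] g 50.0
```

```bash
python3 - <<'E'
from h import *
for th in np.arange(.4,1.41,.1):
    manip.servo_line(T(gp(th),.128),rot=rot(YX-th),rate=.08); rep(round(th,1))
    if np.linalg.norm(status.get_force())>35 or status.get_finger_gap()*91<6: print("stop"); break
E
```

```text
0.4 t 29.02 tcp [0.5239 0.0146 0.134 ] gap mm 8.8 F [-5.  -8.1  2.9] g 50.0
0.5 t 29.43 tcp [0.5067 0.0279 0.1339] gap mm 8.6 F [-6.  -9.2  4.5] g 50.0
0.6 t 29.85 tcp [0.4911 0.0426 0.1339] gap mm 9.2 F [ -6.7 -11.2   4.8] g 50.0
0.7 t 30.27 tcp [0.4768 0.0592 0.1339] gap mm 8.8 F [ -7.1 -11.1   6. ] g 50.0
0.8 t 30.68 tcp [0.4643 0.0772 0.1339] gap mm 8.7 F [-9.4 -5.8  8.8] g 50.0
0.9 t 31.1 tcp [0.4538 0.0962 0.1339] gap mm 8.7 F [-10.5  -1.4  10.1] g 50.0
1.0 t 31.52 tcp [0.4454 0.1157 0.1339] gap mm 8.9 F [-9.8 -5.9  9.9] g 50.0
1.1 t 31.93 tcp [0.4388 0.1363 0.1339] gap mm 8.8 F [-10.7  -4.8  11.8] g 50.0
1.2 t 32.35 tcp [0.4344 0.1574 0.1339] gap mm 9.0 F [-11.   -2.8  10.7] g 50.0
1.3 t 32.77 tcp [0.4321 0.1788 0.1339] gap mm 8.8 F [-11.5  -3.   10.8] g 50.0
1.4 t 33.18 tcp [0.4319 0.2004 0.1339] gap mm 8.8 F [-11.3  -2.6  10.7] g 50.0
```

```bash
python3 - <<'E'
from h import *
import cv2
manip.sleep(.5); rep("hold")
t=eyes.snapshot("top"); s=eyes.snapshot("side")
cv2.imwrite("pics/f.png",np.hstack([cv2.resize(t["frame"][110:290,220:470],(450,324)),cv2.resize(s["frame"][120:360,215:455],(324,324))]))
E
```

```text
hold t 33.68 tcp [0.4319 0.2001 0.1339] gap mm 8.9 F [-11.6  -1.1  10.4] g 50.0
```

View pics/f.png

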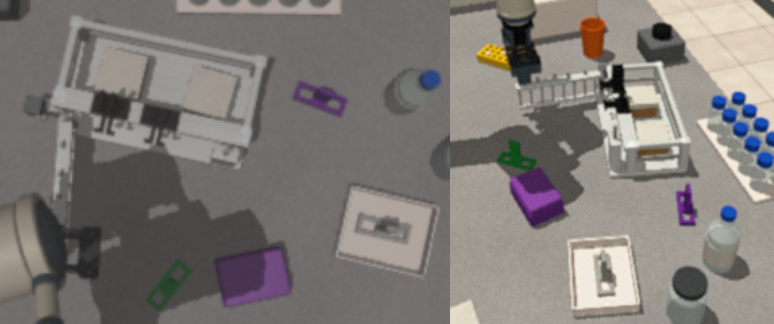

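The gate stands nearly square to the cage front, from its hinge at (65,115) out to the gripper at (65,215) in the left panel. The link is at rest in the tray (383,230), and both catches are still in. The bystanders I can see look undisturbed. I'll hand in now.

```bash
python3 -c "
from station import manip
print(manip.job_done())"
```

```text
the job is handed in; nothing more can be done
None
```

I handed the job in at about 34 s: the link is in the white tray, the tall catch then the short one are squeezed, and the gripper is holding the gate at about 1.4 rad; the hand-in call gave no verdict.

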